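# Check, switch on and zero the bead scale

### The job

Get the bead scale ready: first tap its empty pan lightly with the fingertips so that it visibly dips and springs back, then switch the scale on by pressing the raised far end of the rocker switch down, then press the long bar-shaped key well down and let it up again to zero it. Work in that order and gently, once the scale is on do not touch its weighing box or pan again, do not press the round key, and do not lift or shove the scale or anything else that stands about.

Things in the scene. Friction and masses are not known exactly. Their poses are not given: they have to be found in the camera images.
- scale: weighing box of the bead scale: white low box 170 x 170 mm, 38 mm tall, 2.5 kg, loose on rubber feet, with a square steel pan on top. Origin: centre of its underside. It may stand left or right of the robot's middle, turned by up to 0.35 rad.
- pan_top (a point): centre of the upper face of the steel pan (150 x 150 x 5 mm, face 55 mm above the table). The pan sinks straight down on a spring.
- pan (a joint): how far the pan is pressed down, m: 0 = up (empty), 0.010 = bottomed. It starts to sink at about 1.5 N, needs about 4 N for 5 mm and 6.5 N to bottom, and springs back.
- console: fixed white key console of the scale, a plate 96 mm (its x) by 200 mm (its y), 18 mm thick, which carries three key modules in a row along its y, 62 mm apart, in any order. Origin: centre of its underside. Its x points away from the robot, turned by up to 0.35 rad.
- switch_module: module with the power switch: white block 80 mm (along the console's x) x 54 mm x 26 mm on the console. Origin: centre of its underside; axes as the console's.
- rocker (a joint): tilt of the power switch, a grey broad rocker plate 60 mm (x) x 38 mm x 10 mm that pivots about its middle: -0.18 rad = off (the end away from the robot stands up by about 4 mm over its level position, the near end is down), +0.18 = on (the far end is down). It stays where it is left; pressing its far end takes about 1.3 N.
- rocker_far_end (a point): on the upper face of the rocker, 24 mm from its pivot towards the end away from the robot, 6 mm from that end; 57 mm above the table at level, about 61 mm when off and 53 mm when on
- bar_module: module with the zero key, a long narrow bar; block as the switch module. Origin: centre of its underside.
- bar_key_top (a point): centre of the upper face of the grey bar-shaped zero key (60 mm along x, 14 mm wide), which stands 12 mm out of its module, 56 mm above the table
- bar_key (a joint): how far the zero key is pressed, m: 0 = up, 0.006 = fully down. Spring: starts at about 1.8 N, fully down at about 4.8 N; it springs back.
- round_module: module with the round key (not needed in this job); block as the switch module. Origin: centre of its underside.
- round_key_top (a point): centre of the upper face of the grey round key (32 mm across), 56 mm above the table; not to be pressed
- round_key (a joint): how far the round key is pressed, m: 0 = up, 0.006 = fully down
- bead_jar: clear bead jar with a metal lid, 36 mm across, 65 mm tall. Loose bystander, to be left where it is. Origin: centre of its underside.
- hex_bead: large orange bead, a rounded block 26 x 22 x 22 mm. Loose bystander, to be left where it is. Origin: centre of its underside.
- bead_pen: steel rod threaded with square beads, lying, 130 mm long, 16 mm thick. Loose bystander, to be left where it is. Origin: centre of its underside.
- bead_awl: awl with a wooden handle, lying, 150 mm long. Loose bystander, to be left where it is. Origin: centre of its underside.
- bead_bowl: white bowl, 90 mm across, 40 mm tall. Loose bystander, to be left where it is. Origin: centre of its underside.
- finding_tin: round aluminium tin, 60 mm across, 45 mm tall. Loose bystander, to be left where it is. Origin: centre of its underside.
- spool: wooden spool, 38 mm across, 48 mm tall. Loose bystander, to be left where it is. Origin: centre of its underside.

How it is judged:
By the outcome, as a careful person would: the job done as asked, in the order asked, and still so for the second after the job is handed in, with the robot touching nothing.
It also fails if it takes over 45 s, if anything falls off the work surface, if the arm or the gripper's body presses on something with over 40 N, if the wrist force passes 120 N, or if a joint passes its speed limit or range.

### The arm

A 6-joint arm with a two-finger parallel gripper is mounted at the origin on the work surface. World frame = base frame: x ahead of the robot, y to its left, z up, the work surface at z = 0. Lengths are in m, angles in rad, forces in N, time in s.
With the tool pointing down it reaches from about 0.275 to 0.775 m from the base axis. Payload 14.6 kg.
Tool frame: the origin (TCP) lies at the very end of the fingers, on their centre line; the grasp point (between the pads) lies r.grip_depth behind it (r.grip_depth is the distance from the TCP to the grasp point, in m); z points along the fingers, y is the line along which they close (so a half turn about z gives the same grasp; the last joint's range is limited). The gripper opens to 85 mm and grips with 20 to 120 N. Pads are 22 mm wide; open, the fingers measure 114 mm over their backs; the gripper's body (76 mm by 85 mm) begins 54 mm behind the grasp point. The pads swing forward as they close: fully open they stand 13 mm farther back than shut.
Start: joints at [-1.475, 0.263, -0.048, 1.259, 0, 1.415], TCP at [0.13, -0.509, 0.231] pointing down, gripper open.
Joint ranges: [-2.65, 2.65], [-0.89, 1.7], [-1.18, 1.37], [-2.13, 2.11], [-1.35, 1.29], [-3.14, 3.14]. Speed limits (rad/s): [1.89, 1.89, 2.57, 2.79, 3.14, 3.14].

### API

Orientations are given as [roll, pitch, yaw] about the fixed x, y, z axes, in that order (R = Rz(yaw) Ry(pitch) Rx(roll)).
In Python, from bench import observe, eyes, r, nets gives the robot as it stands. The module is installed in compiled form; this text tells all that it offers.
- The arm moves only by the shell command python3 -m crank 'ROWS'. ROWS is JSON, a list of rows, each a list of 3 entries, a list of its own where there are three numbers: the shift along the tool's x, y, z in mm, then the turn, a rotation vector about the tool's x, y, z in rad, then the opening, from -1 (shut) to 1 (fully open), so that 0 is half open. In form: [[[tx, ty, tz], [ax, ay, az], fingers], ...]. A call has 1 to 12 rows; each row is the pose to reach, as a shift and turn from the pose commanded when the call began, along the tool's axes at that moment; what a row does not reach only later rows make up. A row lasts 1/12 s, in which the tool goes at most 41.7 mm and 7.16 degrees, less where a joint would pass 70% of its speed; a pose out of reach is approached as far as the arm can. A call with a gripper value outside its range is refused whole. The fingers move at their own pace and stop on an object; the grip force is fixed at half the most. Time passes only in rows, so rows that repeat a pose let the fingers close. It gives the time, the measured TCP pose, the force, the opening and the grip force at its end, in the units of the state.
- observe(): the state, without advancing time (a new reading comes with each control period).
- eyes.get_image(name): name is "side" or "top" or "wrist"; returns a dict with "image" (420x560x3 uint8, blue, green, red), "range_z" (420x560 float32, m along the optical axis (not along the pixel's ray), 0 where there is no reading), "fx", "fy", "cx", "cy" (pixels), "rvec" (rotation vector, rad) and "tvec" (3), from world to camera coordinates, as OpenCV has them. Camera axes: x right, y down, z forward; pixel columns grow to the right and rows downward; lengths in m; the calibration is good to about 2 mm. A picture is of the moment at which its call begins.
- r.job_done(): hands the job in; it is judged then, once.
Trained networks look in the newest picture that a camera, given by its name, has taken for a name from the list of things; names that differ only in an ending like _2 or _b are one class to them, and where a whole thing is asked for, a point or a joint stands for the part that bears it (a point fixed in the world has none). Each returns a list of dicts, best first, with "score" (0 to 1); they miss things now and then, are a little off and sometimes report something else, mostly with a low value. They report only what shows in the picture. A call takes as long as a camera call.
- nets.find_in(camera, thing): "position" ([row, column] in pixels, amid what is visible of it).
The state is a dict: "time_s": time; "joints": joint angles; "dq": joint speeds; "tau": joint torques, N m; "ee_pos": TCP position; "tcp_rot": TCP orientation; "wrist_force": force on the tool from outside, world axes, zero at the start; "wrist_torque": the same for the moment, N m; "width": opening from 0.0 (shut) to 1.0 (fully open); "grip_force": force on a finger pad.
Only numpy, scipy, OpenCV 4.12 (cv2) and the standard library are available. Lean on these libraries where they do the work, as an engineer would, in place of code of your own. Each camera call takes 0.05 s, during which the arm holds its last target. There are 200 camera calls.

## Working session

There is one attempt and no reset: what is moved stays moved. The work goes in short steps, Python scripts to look and compute and a shell command to move; the robot and the scene stay as the last step left them, time stands still between calls to the robot, and variables do not carry over. Pictures are saved under pics/ and viewed, at most 10 in all, crops included, and the job is handed in when it is done.

```bash
mkdir -p pics
cat > h.py <<'E'
from bench import observe, eyes, r, nets
import numpy as np, cv2
def world(im,row,col,z=None):
    R=cv2.Rodrigues(np.array(im["rvec"],float))[0];t=np.array(im["tvec"],float).ravel()
    ray=np.array([(col-im["cx"])/im["fx"],(row-im["cy"])/im["fy"],1.])
    if z is None:
        d=im["range_z"][int(round(row)),int(round(col))]
        return R.T@(ray*d-t)
    o=-R.T@t;v=R.T@ray
    return o+v*(z-o[2])/v[2]
E
python3 - <<'E'
from h import *
s=observe();print(s["ee_pos"],s["tcp_rot"],s["wrist_force"],s["width"],s["time_s"])
for c in("top","side"):
    im=eyes.get_image(c);cv2.imwrite(f"pics/{c}0.png",im["image"])
    for n in["scale","pan_top","switch_module","rocker","rocker_far_end","bar_key_top","bar_module","round_key_top","console"]:
        for d in nets.find_in(c,n)[:2]:
            p=d["position"];print(c,n,round(d["score"],2),np.round(p),np.round(world(im,*p),3))
E
```

```text
[ 0.13024688 -0.50827874  0.23081402] [-3.14050882e+00 -1.49739617e-04  2.50801658e-01] [-0.63374783 -0.12835614 -0.354843  ] 0.9966574626092775 0.0
top scale 0.7 [231. 200.] [0.561 0.17  0.056]
top pan_top 0.66 [230. 195.] [0.563 0.182 0.055]
top switch_module 0.6 [232. 393.] [ 0.556 -0.24   0.053]
top switch_module 0.42 [232. 393.] [ 0.555 -0.239  0.053]
top rocker 0.73 [232. 393.] [ 0.555 -0.239  0.053]
top rocker_far_end 0.81 [233. 394.] [ 0.554 -0.241  0.055]
top bar_key_top 0.68 [251. 341.] [ 0.516 -0.128  0.056]
top bar_key_top 0.5 [229. 196.] [0.566 0.18  0.055]
top bar_module 0.69 [253. 338.] [ 0.512 -0.12   0.056]
top round_key_top 0.75 [244. 368.] [ 0.53  -0.184  0.054]
top console 0.82 [254. 355.] [ 0.513 -0.162  0.018]
side scale 0.74 [188. 317.] [0.739 0.179 0.015]
side scale 0.66 [186. 249.] [0.565 0.115 0.054]
side pan_top 0.9 [180. 251.] [0.569 0.144 0.056]
side pan_top 0.6 [187. 319.] [0.743 0.177 0.018]
side switch_module 0.67 [292. 241.] [ 0.556 -0.268  0.053]
side rocker 0.57 [287. 242.] [ 0.558 -0.257  0.057]
side rocker_far_end 0.86 [284. 240.] [ 0.554 -0.249  0.056]
side bar_key_top 0.73 [247. 221.] [ 0.513 -0.135  0.054]
side bar_key_top 0.53 [293. 244.] [ 0.561 -0.265  0.051]
side bar_module 0.72 [248. 222.] [ 0.516 -0.136  0.051]
side bar_module 0.24 [248. 220.] [ 0.512 -0.139  0.055]
side round_key_top 0.56 [186. 250.] [ 0.582 -0.895  0.602]
side round_key_top 0.48 [267. 232.] [ 0.538 -0.2    0.055]
side console 0.6 [313. 234.] [ 0.543 -0.28   0.017]
```

View pics/top0.png

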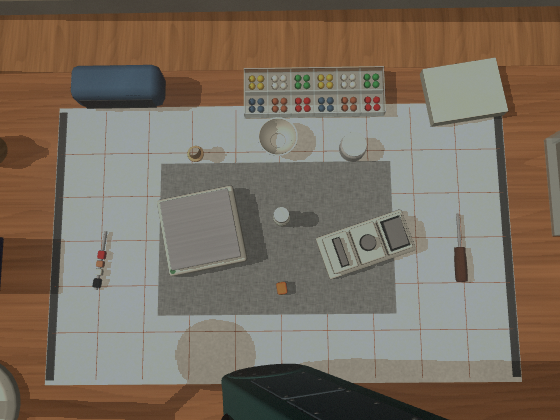

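View pics/side0.png

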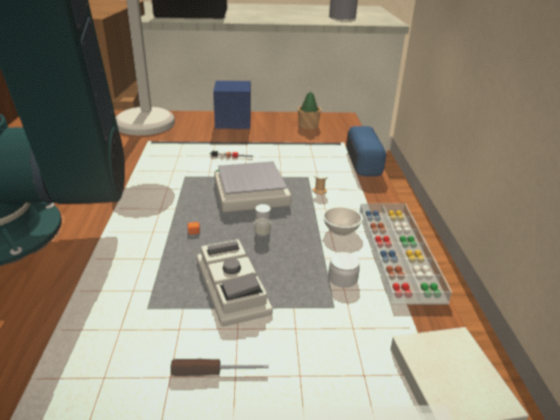

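Run:
```python
from h import *
im=eyes.get_image("top")
R=cv2.Rodrigues(np.array(im["rvec"],float))[0];t=np.array(im["tvec"],float).ravel()
d=im["range_z"];v,u=np.mgrid[0:420,0:560]
P=(np.stack([(u-im["cx"])/im["fx"]*d,(v-im["cy"])/im["fy"]*d,d],-1)-t)@R
z=P[...,2];ok=d>0
def rect(name,m):
    n,l,st,c=cv2.connectedComponentsWithStats(m.astype(np.uint8))
    for i in range(1,n):
        if st[i,4]>40:
            q=P[l==i];(c0,sz,a)=cv2.minAreaRect((q[:,:2]*1000).astype(np.float32))
            print(name,st[i,4],np.round(c0),np.round(sz),round(a,1),"z",np.round(np.percentile(q[:,2],[5,50,95]),4))
rect("top>49",ok&(z>.049)&(z<.075)&(P[...,0]>.4))
rect("modules",ok&(z>.035)&(z<.0475)&(P[...,0]>.4)&(P[...,1]<0))
rect("plate",ok&(z>.012)&(z<.07)&(P[...,1]<-.0))
rect("tall",ok&(z>.075))
```

```text
top>49 676 [863. 349.] [ 67. 200.] 19.0 z [0.0516 0.0655 0.0741]
top>49 177 [ 710. -599.] [  6. 119.] 89.9 z [0.0497 0.0571 0.0681]
top>49 4828 [567. 173.] [151. 151.] 11.0 z [0.0511 0.0546 0.0582]
top>49 192 [594.  -2.] [30. 32.] 88.9 z [0.0606 0.0641 0.0677]
top>49 511 [ 554. -244.] [60. 39.] 18.1 z [0.0512 0.0564 0.0618]
top>49 177 [ 535. -185.] [30. 30.] 44.9 z [0.052  0.0555 0.0587]
top>49 193 [ 516. -127.] [59. 15.] 18.3 z [0.0514 0.0554 0.0585]
modules 117 [774. -20.] [38. 88.] 89.4 z [0.0359 0.0391 0.0428]
modules 472 [ 753. -164.] [55. 56.] 29.6 z [0.0375 0.0437 0.0467]
modules 246 [ 670. -599.] [195.   6.] 0.2 z [0.0356 0.0411 0.0466]
modules 413 [ 554. -244.] [80. 55.] 18.0 z [0.0388 0.0431 0.0467]
modules 744 [ 535. -185.] [80. 54.] 18.0 z [0.039  0.0431 0.0465]
modules 733 [ 516. -127.] [80. 54.] 17.9 z [0.0394 0.0433 0.0466]
plate 4400 [ 879. -418.] [132. 173.] 8.4 z [0.0237 0.0291 0.0329]
plate 1761 [ 884. -120.] [115. 239.] 0.4 z [0.0134 0.0231 0.0307]
plate 65 [909. -62.] [14. 34.] 89.4 z [0.0121 0.0152 0.019 ]
plate 65 [ 909. -169.] [14. 32.] 84.0 z [0.0127 0.0168 0.0206]
plate 66 [ 910. -222.] [32. 14.] 5.3 z [0.0129 0.0162 0.0205]
plate 63 [ 855. -168.] [14. 31.] 88.5 z [0.0129 0.0161 0.0209]
plate 68 [855.  -9.] [14. 31.] 89.3 z [0.0125 0.016  0.0209]
plate 382 [774. -20.] [38. 88.] 89.4 z [0.0133 0.0263 0.0416]
plate 970 [ 659. -599.] [221.  11.] 1.3 z [0.0141 0.0332 0.0604]
plate 624 [ 751. -162.] [58. 58.] 17.7 z [0.0201 0.0433 0.0476]
plate 137 [593. -10.] [17. 34.] 88.9 z [0.0249 0.0632 0.0671]
plate 3963 [ 535. -186.] [ 96. 201.] 18.3 z [0.015  0.043  0.0582]
plate 495 [ 526. -389.] [149.  25.] 0.2 z [0.0132 0.0213 0.0269]
plate 64 [441.  -6.] [26. 12.] 6.5 z [0.0164 0.0217 0.0251]
tall 2620 [892. 360.] [193.  74.] 89.3 z [0.0773 0.0832 0.0874]
tall 8321 [289. -20.] [ 65. 288.] 18.8 z [0.1874 0.4366 0.6097]
```

The top picture shows the scale pan at about (row 230, col 200). The console is at about (245, 365), with the keys in the order bar (251, 341), round (243, 368), switch (232, 397). The depth fits give pan (567, 173), rocker pivot (554, -244) and bar (516, -127) mm, with the console yawed by about 0.315. I'll close the fingers and travel to above the pan.

```bash
python3 -m crank '[[[592,-551,50],[0,0,0],-1],[[592,-551,50],[0,0,0],-1],[[592,-551,50],[0,0,0],-1],[[592,-551,50],[0,0,0],-1],[[592,-551,50],[0,0,0],-1],[[592,-551,50],[0,0,0],-1],[[592,-551,50],[0,0,0],-1],[[592,-551,50],[0,0,0],-1],[[592,-551,50],[0,0,0],-1],[[592,-551,50],[0,0,0],-1],[[592,-551,50],[0,0,0],-1],[[592,-551,50],[0,0,0],-1]]'
```

```text
time_s: 2.05
ee_pos: [0.4005, -0.0865, 0.2006]
tcp_rot: [3.141, -0.001, 0.251]
wrist_force: [1.9, -0.6, 0.1]
width: -0.003
grip_force: 0.0
```

```bash
python3 -m crank '[[[222,-207,20],[0,0,0],-1],[[222,-207,20],[0,0,0],-1],[[222,-207,20],[0,0,0],-1],[[222,-207,20],[0,0,0],-1],[[222,-207,20],[0,0,0],-1],[[222,-207,20],[0,0,0],-1],[[222,-207,20],[0,0,0],-1],[[222,-207,20],[0,0,0],-1],[[222,-207,20],[0,0,0],-1],[[222,-207,110],[0,0,0],-1],[[222,-207,110],[0,0,0],-1],[[222,-207,110],[0,0,0],-1]]'
python3 -m crank '[[[0,0,0],[0,0,0],-1],[[0,0,0],[0,0,0],-1]]'
```

```text
time_s: 3.05
ee_pos: [0.5601, 0.1659, 0.0852]
tcp_rot: [-3.141, 0.008, 0.25]
wrist_force: [-2.0, -0.1, -0.8]
width: 0.0
grip_force: 0.0
time_s: 3.22
ee_pos: [0.5639, 0.1666, 0.092]
tcp_rot: [3.141, -0.001, 0.25]
wrist_force: [0.8, 1.4, 0.0]
width: 0.001
grip_force: 0.0
```

```bash
python3 -m crank '[[[3,-6,15],[0,0,0],-1],[[3,-6,30],[0,0,0],-1],[[3,-6,30],[0,0,0],-1],[[3,-6,30],[0,0,0],-1]]'; for i in 1 2 ; do python3 -m crank '[[[0,0,2],[0,0,0],-1],[[0,0,4],[0,0,0],-1],[[0,0,4],[0,0,0],-1],[[0,0,4],[0,0,0],-1]]'; done
```

```text
time_s: 3.55
ee_pos: [0.5656, 0.1735, 0.0623]
tcp_rot: [3.141, -0.002, 0.251]
wrist_force: [0.8, 0.4, -0.6]
width: 0.002
grip_force: 0.0
time_s: 3.88
ee_pos: [0.5651, 0.1736, 0.0569]
tcp_rot: [-3.142, -0.001, 0.251]
wrist_force: [0.4, 1.1, -0.1]
width: 0.002
grip_force: 0.0
time_s: 4.22
ee_pos: [0.5652, 0.1736, 0.0525]
tcp_rot: [3.142, -0.0, 0.251]
wrist_force: [0.8, -0.0, 3.5]
width: -0.002
grip_force: 1.4
```

```bash
python3 -m crank '[[[0,0,2],[0,0,0],-1],[[0,0,4],[0,0,0],-1],[[0,0,4],[0,0,0],-1],[[0,0,4],[0,0,0],-1]]'; python3 -m crank '[[[0,0,-4],[0,0,0],-1],[[0,0,-10],[0,0,0],-1],[[0,0,-30],[0,0,0],-1],[[0,0,-65],[0,0,0],-1],[[0,0,-80],[0,0,0],-1],[[0,0,-80],[0,0,0],-1],[[0,0,-80],[0,0,0],-1]]'
```

```text
time_s: 4.55
ee_pos: [0.5651, 0.1737, 0.0485]
tcp_rot: [3.142, -0.0, 0.251]
wrist_force: [1.9, 0.6, 5.3]
width: 0.004
grip_force: 2.4
time_s: 5.13
ee_pos: [0.5649, 0.1737, 0.1291]
tcp_rot: [3.142, -0.001, 0.251]
wrist_force: [0.5, 0.5, -0.2]
width: 0.0
grip_force: 0.0
```

```bash
python3 -m crank '[[[-90,401,0],[0,0,-0.064],-1],[[-90,401,0],[0,0,-0.064],-1],[[-90,401,0],[0,0,-0.064],-1],[[-90,401,0],[0,0,-0.064],-1],[[-90,401,0],[0,0,-0.064],-1],[[-90,401,0],[0,0,-0.064],-1],[[-90,401,0],[0,0,-0.064],-1],[[-90,401,0],[0,0,-0.064],-1],[[-90,401,0],[0,0,-0.064],-1],[[-90,401,0],[0,0,-0.064],-1],[[-90,401,0],[0,0,-0.064],-1],[[-90,401,0],[0,0,-0.064],-1]]'
python3 -m crank '[[[0,0,0],[0,0,0],-1],[[0,0,0],[0,0,0],-1],[[0,0,0],[0,0,0],-1]]'
python3 - <<'E'
from h import *
im=eyes.get_image("side");cv2.imwrite("pics/side1.png",cv2.resize(im["image"][150:340,140:340],None,fx=3,fy=3))
im=eyes.get_image("wrist");cv2.imwrite("pics/w1.png",im["image"])
E
```

```text
time_s: 6.13
ee_pos: [0.5762, -0.2386, 0.1267]
tcp_rot: [-3.139, 0.002, 0.312]
wrist_force: [0.1, 0.6, -1.1]
width: 0.0
grip_force: 0.0
time_s: 6.38
ee_pos: [0.5771, -0.2359, 0.1282]
tcp_rot: [-3.141, 0.0, 0.316]
wrist_force: [0.3, -0.5, 0.7]
width: 0.003
grip_force: 0.0
```

View pics/side1.png

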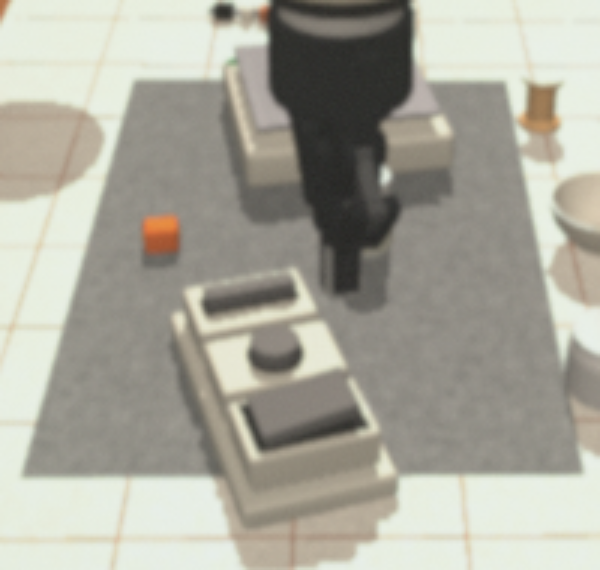

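View pics/w1.png

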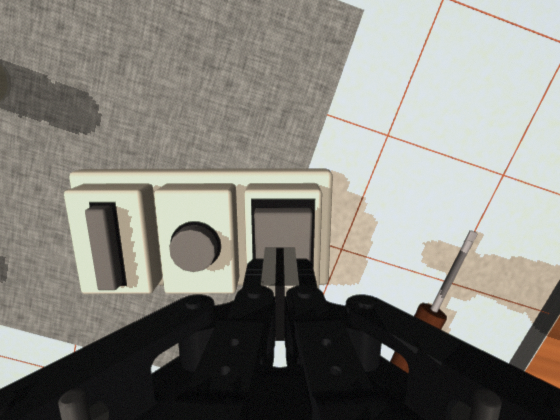

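The fingertips hang over the rocker's far half, which still stands up (side crop about row 395, col 340). Lowering.

```bash
python3 -m crank '[[[0,0,35],[0,0,0],-1],[[0,0,58],[0,0,0],-1],[[0,0,62],[0,0,0],-1],[[0,0,62],[0,0,0],-1]]'; for i in 1 2 3; do python3 -m crank '[[[0,0,2],[0,0,0],-1],[[0,0,4],[0,0,0],-1],[[0,0,4],[0,0,0],-1]]'; done
```

```text
time_s: 6.82
ee_pos: [0.5765, -0.2363, 0.0656]
tcp_rot: [-3.14, 0.002, 0.315]
wrist_force: [-0.8, -1.0, 0.5]
width: -0.002
grip_force: 0.0
time_s: 7.07
ee_pos: [0.5777, -0.2374, 0.0634]
tcp_rot: [3.14, -0.001, 0.315]
wrist_force: [-1.1, 0.2, 0.4]
width: -0.001
grip_force: 0.0
time_s: 7.32
ee_pos: [0.5774, -0.2372, 0.0585]
tcp_rot: [3.141, -0.0, 0.315]
wrist_force: [0.6, -0.0, 0.9]
width: -0.0
grip_force: 0.6
time_s: 7.57
ee_pos: [0.5774, -0.2372, 0.0543]
tcp_rot: [3.141, -0.0, 0.315]
wrist_force: [2.7, 0.1, 2.4]
width: 0.0
grip_force: 1.0
```

Near the end of its travel; a little more, until the force rises.

```bash
python3 -m crank '[[[0,0,1],[0,0,0],-1],[[0,0,1.5],[0,0,0],-1],[[0,0,1.5],[0,0,0],-1],[[0,0,1.5],[0,0,0],-1]]'
```

```text
time_s: 7.9
ee_pos: [0.5776, -0.2373, 0.0537]
tcp_rot: [3.141, -0.001, 0.315]
wrist_force: [0.2, 2.2, 11.5]
width: -0.001
grip_force: 5.9
```

The stop is reached (11.5 N). I'll lift and move to above the bar key.

```bash
python3 -m crank '[[[0,0,-8],[0,0,0],-1],[[0,0,-30],[0,0,0],-1],[[0,0,-50],[0,0,0],-1],[[0,0,-50],[0,0,0],-1],[[-24,-123,-50],[0,0,0],-1],[[-24,-123,-50],[0,0,0],-1],[[-24,-123,-50],[0,0,0],-1],[[-24,-123,-50],[0,0,0],-1],[[-24,-123,-50],[0,0,0],-1],[[-24,-123,-50],[0,0,0],-1]]'
python3 - <<'E'
from h import *
im=eyes.get_image("side");a=cv2.resize(im["image"][220:340,180:290],None,fx=3.5,fy=3.5)
b=eyes.get_image("wrist")["image"];cv2.imwrite("pics/c2.png",np.hstack([a,cv2.resize(b[:,100:],(400,420))]))
E
```

```text
time_s: 8.73
ee_pos: [0.5165, -0.1278, 0.1031]
tcp_rot: [3.141, -0.0, 0.315]
wrist_force: [0.5, -0.9, -0.9]
width: 0.002
grip_force: 0.0
```

View pics/c2.png

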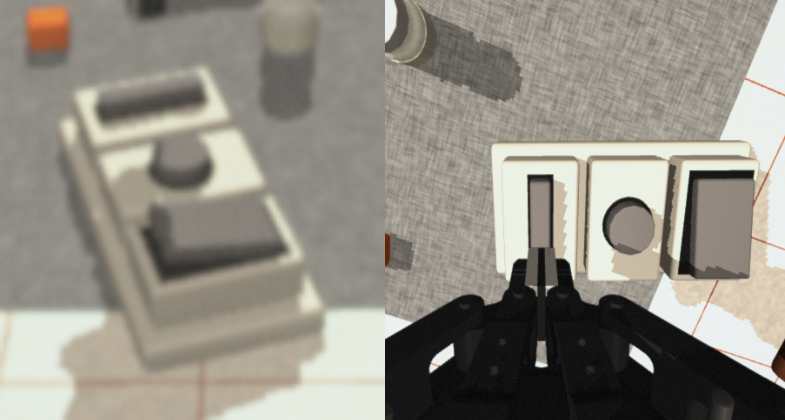

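The rocker has flipped: its near end now stands up and its far end is down. The fingers are over the bar (right half, about row 260, col 540). Pressing the bar.

```bash
python3 -m crank '[[[0,0,25],[0,0,0],-1],[[0,0,42],[0,0,0],-1],[[0,0,43],[0,0,0],-1],[[0,0,43],[0,0,0],-1]]'; for i in 1 2; do python3 -m crank '[[[0,0,2],[0,0,0],-1],[[0,0,4.5],[0,0,0],-1],[[0,0,4.5],[0,0,0],-1],[[0,0,4.5],[0,0,0],-1]]'; done
```

```text
time_s: 9.17
ee_pos: [0.5161, -0.1281, 0.0594]
tcp_rot: [-3.14, 0.001, 0.314]
wrist_force: [0.1, 0.3, 0.2]
width: 0.001
grip_force: 0.0
time_s: 9.5
ee_pos: [0.5169, -0.128, 0.056]
tcp_rot: [3.141, -0.001, 0.315]
wrist_force: [1.0, -0.3, 2.6]
width: -0.001
grip_force: 0.9
time_s: 9.83
ee_pos: [0.5168, -0.1279, 0.0511]
tcp_rot: [3.141, -0.001, 0.315]
wrist_force: [1.8, -1.7, 4.7]
width: -0.003
grip_force: 2.1
```

```bash
python3 -m crank '[[[0,0,1],[0,0,0],-1],[[0,0,1.5],[0,0,0],-1],[[0,0,1.5],[0,0,0],-1],[[0,0,1.5],[0,0,0],-1]]'; python3 -m crank '[[[0,0,-4],[0,0,0],-1],[[0,0,-12],[0,0,0],-1],[[0,0,-40],[0,0,0],-1],[[0,0,-80],[0,0,0],-1],[[0,0,-100],[0,0,0],-1],[[-100,0,-150],[0,0,0],-1],[[-100,0,-150],[0,0,0],-1],[[-100,0,-150],[0,0,0],-1],[[-100,0,-150],[0,0,0],-1],[[-100,0,-150],[0,0,0],-1]]'
python3 - <<'E'
from h import *
im=eyes.get_image("side");cv2.imwrite("pics/s3.png",cv2.resize(im["image"][150:340,140:370],None,fx=3,fy=3))
E
```

```text
time_s: 10.17
ee_pos: [0.5168, -0.1279, 0.0499]
tcp_rot: [3.141, -0.001, 0.315]
wrist_force: [1.7, -2.6, 10.0]
width: 0.0
grip_force: 5.5
time_s: 11.0
ee_pos: [0.4204, -0.1587, 0.2003]
tcp_rot: [3.141, -0.001, 0.313]
wrist_force: [1.4, -1.0, 0.2]
width: -0.001
grip_force: 0.0
```

View pics/s3.png

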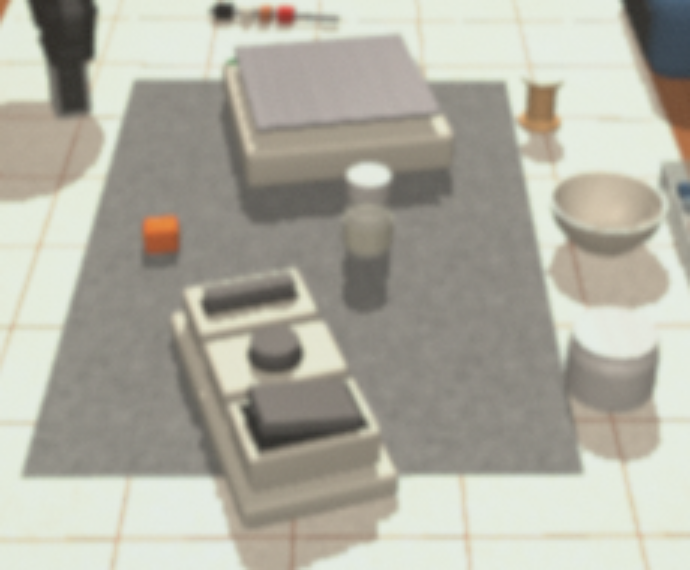

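The rocker is on, with its far end down (row 410, col 305). The bar is back up (293, 250), and the scale and everything else stand where they were.

```bash
python3 -c "
from bench import r
print(r.job_done())"
```

```text
the job is handed in; nothing more can be done
None
```

The job is handed in after 11 s of robot time: I tapped the pan about 6 mm down and it sprang back, switched the rocker on, pressed the bar key fully down and released it, and the last picture showed nothing else moved.

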